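# Raise the tote's handle, lift it and hold it level

## Robot

A 6-joint arm with a two-finger parallel gripper is mounted at the origin on the work surface. World frame = base frame: x ahead of the robot, y to its left, z up, the work surface at z = 0. Lengths are in m, angles in rad, forces in N, time in s.
With the tool pointing down it reaches from about 0.3 to 0.75 m from the base axis. Payload 8.5 kg.
Tool frame: the origin (TCP) lies on the centre line of the jaws, within the pads' length; the fingertips stand 11 mm ahead of it and the grasp point (between the pads) lies 8 mm behind it (bot.nose_length is the distance from the TCP to the fingertips, in m); z points along the fingers, y is the line along which they close (so a half turn about z gives the same grasp; the last joint's range is limited). The gripper opens to 85 mm and grips with 20 to 120 N. Pads are 22 mm wide; open, the fingers measure 114 mm over their backs; the gripper's body (76 mm by 85 mm) begins 54 mm behind the grasp point. The pads swing forward as they close: fully open they stand 13 mm farther back than shut.
Start: joints at [-1.451, 0.381, 1.297, -0, 1.464, -0.215], TCP at [0.181, -0.519, 0.242] pointing down, gripper open.
Joint ranges: [-3.11, 3.11], [-0.89, 2.33], [0.22, 2.48], [-1.42, 4.56], [0.17, 2.85], [-2.88, 2.88]. Speed limits (rad/s): [2.39, 2.39, 3.14, 3.14, 3.14, 3.14].

## Interface

Orientations are given as a unit quaternion [x, y, z, w].
In Python, from bench import bot, camera, camera_params, boxes_of, place_of gives the robot as it stands. The module is installed in compiled form; this text tells all that it offers.
- The arm moves only by the tool jog_arm, never from a script. Its argument "plan" is text: rows parted by semicolons, each of 5 numbers parted by spaces: the opening, from 0 (shut) to 1 (fully open), then the shift along the tool's x, y, z normalised to -1 to 1, where 1 is 0.4 m, then the turn about the tool's z normalised to -1 to 1, where 1 is pi/2 rad. A call has 1 to 20 rows; each row shifts and turns the commanded pose from where the row before left it, along the tool's axes as they then stand; what a row does not reach is not made up. A row lasts 1/10 s, in which the tool goes at most 50 mm and 8.59 degrees, less where a joint would pass 70% of its speed; a pose out of reach is approached as far as the arm can. A call with a number of a shift or a turn outside -1 to 1 is refused whole. A call with a gripper value outside its range is refused whole. The fingers move at their own pace and stop on an object; "force" is the grip in N (left out, the last holds). Time passes only in rows, so rows that do not move let the fingers close. It gives the time, the measured TCP pose, the force, the opening and the grip force at its end, in the units of the state.
- bot.get_state(): the state, without advancing time (a new reading comes with each control period).
- camera(name): name is "side" or "top" or "wrist"; returns the picture (384x512x3 uint8, red, green, blue); there is no depth.
- camera_params(name): a dict with "intrinsics" (3x3 intrinsics, pixels), "k1" (the pictures are not rectified: a ray, as slopes to the right and down, at radius r is drawn at 1 + k1 r^2 times it, then the intrinsics apply), "view" (4x4, takes a point from world to camera coordinates); the wrist camera has in their place "hand_eye" (4x4, takes a point from camera to tool coordinates, whose origin is the TCP and whose axes are the flange's). Camera axes: x right, y down, z forward; pixel columns grow to the right and rows downward; lengths in m; the calibration is good to about 2 mm. A picture is of the moment at which its call begins: read the wrist's pose just before it. camera_params takes no time and is no camera call.
- bot.hand_in(): hands the job in; it is judged then, once.
Trained networks look in the newest picture that a camera, given by its name, has taken for a name from the list of things; names that differ only in an ending like _2 or _b are one class to them, and where a whole thing is asked for, a point or a joint stands for the part that bears it (a point fixed in the world has none). Each returns a list of dicts, best first, with "conf" (0 to 1); they miss things now and then, are a little off and sometimes report something else, mostly with a low value. They report only what shows in the picture. A call takes as long as a camera call. They do not tell look-alikes from the thing itself.
- boxes_of(camera, target): "extent" ([left, top, right, bottom] in pixels, round what is visible of it).
- place_of(camera, target): "position" ([column, row] in pixels: a listed point, or the origin of a listed thing).
The state is a dict: "time": time; "qpos": joint angles; "joint_vel": joint speeds; "joint_efforts": joint torques, N m; "tool_pos": TCP position; "tool_rot": TCP orientation; "contact_force": force on the tool from outside, world axes, zero at the start; "moment": the same for the moment, N m; "gripper_width": opening from 0.0 (shut) to 1.0 (fully open); "grip_force": force on a finger pad.
Only numpy, scipy, OpenCV 4.12 (cv2) and the standard library are available. Lean on these libraries where they do the work, as an engineer would, in place of code of your own. Each camera call takes 0.05 s, during which the arm holds its last target. There are 200 camera calls.

## Task

Get the steel tote ready to carry: swing its folded handle up until it stands fully upright against its stops while the tote stays standing on the shelf, then take the tote by the handle's grip, lift it gently and level about 10 cm off the shelf, and keep holding it there, still and level, with the jar and the tape roll as they are inside it. The program finishes while holding the tote in the air; leave the other things on the shelf where they are.

Things in the scene. Friction and masses are not known exactly. Their poses are not given: they have to be found in the camera images.
- tote: Open tool tote of bare sheet steel, 160 mm wide (its x), 260 mm long (its y; 273 mm over the handle arms), 80 mm high, with a divider making two bays along y and a hinged carrying handle folded down on its +x side. About 0.55 kg, about 0.8 kg loaded. Origin: centre of its underside (stands at z = 0); z is up.
- bail (a joint): The tote's carrying handle: two flat steel arms outside the end walls joined by a bar, hinged on an axis along the tote's y at x = 0, 62 mm above its underside. 0 = straight up against the stop lugs, the bar right above the tote's middle; grows as it folds down to the tote's +x side, at most 1.2 rad. Stiff pivots (about 0.17 N m): it stays where it is left.
- bail_grip (a point): Centre of the handle's black rubber grip, 140 mm from the hinge axis, midway between the arms: a flat-sided sleeve 110 mm long along the tote's y, 24 mm thick (along the tote's x when upright), 26 mm deep; end collars 27 x 29 mm. Axes turn with the handle: y along the grip, z away from the hinge. 202 mm above the tote's underside when upright.
- jar: Small glass jar with black screw-top lid, 62 mm in diameter, 80 mm high, about 0.18 kg, standing loose in one of the tote's two bays (either one). Origin: centre of its underside; z is up.
- tape_roll: Roll of black tape, 64 mm outside diameter, 38 mm hole, 22 mm high, lying flat in the tote's other bay. Origin: centre of its underside.
- dish: Bystander: small white ceramic dish, 90 mm across, 28 mm high, on the shelf beside the tote. Origin: centre of its underside.
- spare_jar: Bystander: larger glass jar with black lid, 72 mm in diameter, 105 mm high, on the shelf outside the tote. Origin: centre of its underside.
- spanner: Bystander: steel spanner 160 mm long, lying on the shelf. Origin: its middle, underside.
- screw_box: Bystander: cardboard box 55 x 85 x 40 mm on the shelf by a far corner of the tote. Origin: centre of its underside.
- tape_measure: Bystander: black tape measure 36 x 66 x 58 mm standing on the shelf by a far corner of the tote. Origin: centre of its underside.
- brush: Bystander: flat paint brush with wooden handle, about 170 mm long and 24 mm high, lying on the shelf beyond the tote. Origin: near its handle's middle, underside.
Mind the look-alikes: they are no part of the job. Leave any brown, green or red look-alike of the tape_roll alone.

How it is judged:
By the outcome, as a careful person would: the job done as asked, in the order asked, and still so for the second after the job is handed in, while the arm keeps its last pose, push and grip.
It also fails if it takes over 51 s, if anything falls off the work surface, if the arm or the gripper's body presses on something with over 40 N, if the wrist force passes 120 N, or if a joint passes its speed limit or range.

## Working session

There is one attempt and no reset: what is moved stays moved. The work goes in short steps, Python scripts to look and compute and a tool call to move; the robot and the scene stay as the last step left them, time stands still between calls to the robot, and variables do not carry over. Pictures are saved under pics/ and viewed, at most 12 in all, crops included, and the job is handed in when it is done.

Besides the shell and the picture viewer there is one more tool, called as name(argument=value, ...) on one line, values as JSON. jog_arm: Moves the arm, as the interface text tells. Its arguments: {"type":"object","properties":{"plan":{"type":"string"},"force":{"type":"number"}},"required":["plan"]}

```bash
mkdir -p pics; cat > h.py <<'E'
import numpy as np, cv2
from scipy.spatial.transform import Rotation as R
from bench import bot, camera, camera_params, boxes_of, place_of
def cam(name):
    p=camera_params(name); K=np.array(p["intrinsics"])
    if "view" in p: V=np.array(p["view"])
    else:
        s=bot.get_state(); T=np.eye(4); T[:3,:3]=R.from_quat(s["tool_rot"]).as_matrix(); T[:3,3]=s["tool_pos"]
        V=np.linalg.inv(T@np.array(p["hand_eye"]))
    return K,p["k1"],V
def ray(c,px):
    K,k1,V=c
    d=(np.array(px)-K[:2,2])/[K[0,0],K[1,1]]; u=d.copy()
    for _ in range(20): u=d/(1+k1*(u@u))
    C=np.linalg.inv(V); r=C[:3,:3]@np.array([*u,1]); return C[:3,3], r/np.linalg.norm(r)
def proj(c,P):
    K,k1,V=c; q=(V[:3,:3]@np.atleast_2d(P).T).T+V[:3,3]; u=q[:,:2]/q[:,2:]
    u=u*(1+k1*(u**2).sum(1,keepdims=True)); return u*[K[0,0],K[1,1]]+K[:2,2]
def at_z(c,px,z):
    o,r=ray(c,px); return o+r*(z-o[2])/r[2]
def tri(rs):
    A=sum(np.eye(3)-np.outer(r,r) for o,r in rs); b=sum((np.eye(3)-np.outer(r,r))@o for o,r in rs)
    return np.linalg.solve(A,b)
E
python3 - <<'E'
from h import *
ims=[]
C={}
for n in ("top","side","wrist"):
    C[n]=cam(n); im=camera(n); cv2.imwrite(f"pics/{n}0.png",im[:,:,::-1]); 
    for t in ("tote","bail_grip","jar","tape_roll"):
        print(n,t,[(np.round(d["position"]).astype(int).tolist(),round(d["conf"],2)) for d in place_of(n,t)[:3]])
    print(n,"cam at",np.linalg.inv(C[n][2])[:3,3].round(3), C[n][0][0,0])
    ims.append(im)
cv2.imwrite("pics/ts.png",np.vstack([np.hstack(ims[:2])])[:,:,::-1][:, :, :] if 0 else cv2.resize(np.hstack(ims[:2])[:,:,::-1],(800,300)))
s=bot.get_state(); print(s)
E
```

```text
top tote [([234, 197], 0.65)]
top bail_grip [([259, 149], 0.81)]
top jar [([223, 185], 0.83)]
top tape_roll [([158, 212], 0.88), ([307, 115], 0.75), ([332, 160], 0.74)]
top cam at [0.319 0.007 1.283] 452.47503639766575
side tote [([258, 247], 0.79)]
side bail_grip [([222, 193], 0.62), ([314, 198], 0.22)]
side jar [([244, 255], 0.75)]
side tape_roll [([342, 266], 0.94), ([266, 309], 0.73), ([192, 204], 0.68)]
side cam at [0.432 1.036 0.782] 440.7273463545584
wrist tote []
wrist bail_grip []
wrist jar []
wrist tape_roll []
wrist cam at [ 0.253 -0.493  0.375] 272.16651011257454
{'time': 0.75, 'qpos': array([-1.45128752e+00,  3.80661142e-01,  1.29739649e+00,  9.85204405e-06,
        1.46361816e+00, -2.15299947e-01]), 'joint_vel': array([ 0.00078552, -0.00010988, -0.00020651,  0.00017102,  0.00082978,
        0.00052719]), 'joint_efforts': array([ 1.20071254e-03, -4.48275626e+01, -2.31448889e+01, -7.02171769e-05,
        5.10434820e-04,  1.07648904e-05]), 'tool_pos': array([ 0.1807222 , -0.51944636,  0.24229074]), 'tool_rot': array([ 9.86020667e-01,  1.66623055e-01,  6.88231960e-06, -4.12866763e-05]), 'contact_force': array([0.20006904, 0.09477149, 0.22736556]), 'moment': array([-0.00231768,  0.01103712,  0.00214233]), 'grip_force': 0.0, 'gripper_width': 0.9993413199894945}
```

View pics/top0.png

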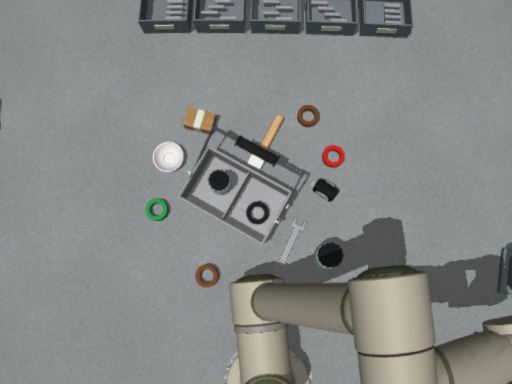

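View pics/side0.png

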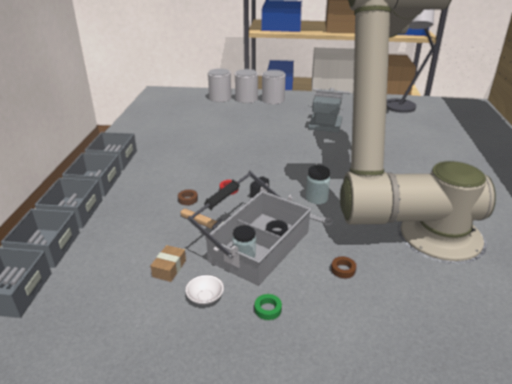

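The top view shows the tote at about (240,197). Its handle is folded toward the upper right, with the grip at (257,150) above the brush head at (255,162). In the side view the grip is at (222,194).

Tape roll candidates in the top view:
- black, in the tote's bay: (258,212)
- brown: (308,116) and (207,275)
- red: (333,156)
- green: (157,210)

The jar could be the one in the tote at (219,180), or the spare jar at (329,255). By the description, the ones I want are the black roll and the jar inside the tote, and the only thing to grasp is the black grip.

```bash
python3 - <<'E'
from h import *
t,s=cam("top"),cam("side")
im=cv2.imread("pics/top0.png"); a=cv2.resize(im[105:255,150:350],None,fx=4,fy=4,interpolation=cv2.INTER_CUBIC); cv2.imwrite("pics/c1.png",a)
for gp in ([259,149],[257,150]):
    for sp in ([222,193],[222,194]): print(tri([ray(t,gp),ray(s,sp)]).round(3))
print("ends",tri([ray(t,[237,139]),ray(s,[207,204])]).round(3),tri([ray(t,[279,162]),ray(s,[238,184])]).round(3))
for p in ([210,150],[293,197],[266,242],[183,196]): print(p,at_z(t,p,.08).round(3))
E
```

```text
[0.624 0.036 0.123]
[0.625 0.036 0.12 ]
[0.622 0.041 0.126]
[0.622 0.041 0.123]
ends [0.652 0.095 0.124] [ 0.589 -0.017  0.122]
[210, 150] [0.632 0.172 0.08 ]
[293, 197] [ 0.506 -0.057  0.08 ]
[266, 242] [0.384 0.013 0.08 ]
[183, 196] [0.503 0.24  0.08 ]
```

View pics/c1.png

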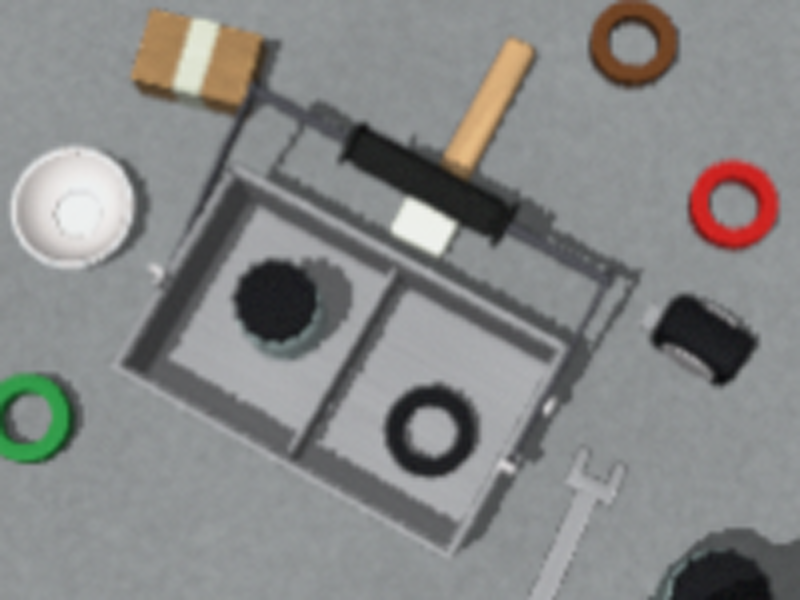

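The crop confirms one black grip, from crop (350,145) to (505,225), on the folded handle. The jar is in the left bay at crop (278,300) and the black tape roll is in the right bay at (432,430). The tote's yaw is about -0.51 and the grip is at about (0.622, 0.040, 0.122). Next I'll move above the grip.

jog_arm(plan="0.6 0.088 -0.056 -0.009 0;0.6 0.088 -0.056 -0.009 0;0.6 0.088 -0.056 -0.009 0;0.6 0.088 -0.056 -0.009 0;0.6 0.088 -0.056 -0.009 0;0.6 0.088 -0.056 -0.009 0;0.6 0.088 -0.056 -0.009 0;0.6 0.088 -0.056 -0.009 0;0.6 0.088 -0.056 -0.009 0;0.6 0.088 -0.056 -0.009 0;0.6 0.088 -0.056 -0.009 0;0.6 0.088 -0.056 -0.009 0;0.6 0.088 -0.056 -0.009 0;0.6 0.088 -0.056 -0.009 0;0.6 0.088 -0.056 -0.009 0;0.6 0.088 -0.056 -0.009 0;0.6 0.088 -0.056 -0.009 0")

```text
time: 2.45
tool_pos: [0.6216, 0.0384, 0.3037]
tool_rot: [0.986, 0.167, 0.0, 0.0]
contact_force: [-0.2, -0.3, -0.6]
gripper_width: 0.598
grip_force: 0.0
```

jog_arm(plan="0.6 0 0 0 -0.077;0.6 0 0 0 -0.077;0.6 0 0 0 -0.077;0.6 0 0 0 -0.077;0.6 0 0 0 -0.077;0.6 0 0 0 -0.077;0.6 0 0 0 0;0.6 0 0 0 0")

```text
time: 3.25
tool_pos: [0.6208, 0.0368, 0.3035]
tool_rot: [0.863, 0.504, -0.0, -0.0]
contact_force: [-0.4, 0.0, 0.3]
gripper_width: 0.602
grip_force: 0.0
```

```bash
python3 - <<'E'
from h import *
c=cam("wrist"); im=camera("wrist"); cv2.imwrite("pics/w1.png",im[:,:,::-1])
print("wristcam",np.linalg.inv(c[2])[:3,3].round(3))
g=place_of("wrist","bail_grip"); print(g[:2], boxes_of("wrist","bail_grip")[:2])
for d in g[:2]:
    o,r=ray(c,d["position"]); print(at_z(c,d["position"],.122).round(3), tri([(o,r),ray(cam("top"),[258,149.5]),ray(cam("side"),[222,193.5])]).round(3))
s=bot.get_state(); print(s["time"],s["tool_pos"],R.from_quat(s["tool_rot"]).as_matrix().round(3).tolist(),s["qpos"].round(3),s["contact_force"])
E
```

```text
wristcam [0.658 0.105 0.436]
[{'position': [257.5, 170.5], 'conf': 0.97}] [{'extent': [149.3, 37.8, 274.0, 275.5], 'conf': 0.89}]
[0.621 0.04  0.122] [0.622 0.04  0.124]
3.4 [0.62075814 0.03683107 0.30350172] [[0.49, 0.872, -0.0], [0.872, -0.49, 0.0], [-0.0, -0.0, -1.0]] [-0.131  0.483  0.956  0.     1.703  0.381] [-0.5766849   0.46521765  0.19587699]
```

View pics/w1.png

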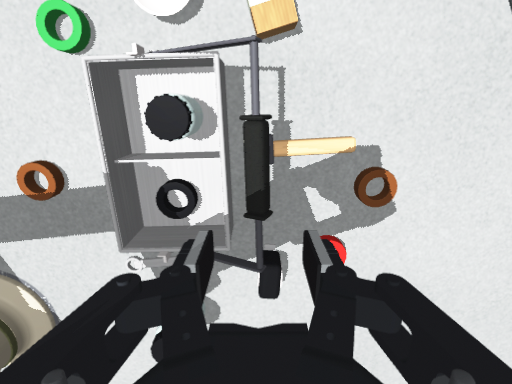

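The wrist view shows the grip at (257,167), between the tote wall and the brush head. The jar (169,117) and the black roll (176,199) are in their bays. Now a quick yaw check from the bar and rim pixels.

```bash
python3 - <<'E'
from h import *
c=cam("wrist")
def yaw(a,b,z):
    A,B=at_z(c,a,z),at_z(c,b,z); d=A-B; print(A.round(4),B.round(4),np.linalg.norm(d).round(3),"yaw",round(np.arctan2(d[1],d[0])-np.pi/2,4))
yaw([256,117],[258,217],.124); yaw([254,42],[262,265],.124)
yaw([219,56],[230,248],.08); yaw([87,60],[120,249],.08)
E
```

```text
[0.6493 0.0945 0.124 ] [ 0.5924 -0.0113  0.124 ] 0.12 yaw -0.4933
[0.6844 0.1609 0.124 ] [ 0.5635 -0.0736  0.124 ] 0.264 yaw -0.4761
[0.6443 0.1761 0.08  ] [ 0.5231 -0.0507  0.08  ] 0.257 yaw -0.4911
[0.5036 0.2514 0.08  ] [0.3797 0.0274 0.08  ] 0.256 yaw -0.5052
```

jog_arm(plan="0.6 0.004 -0.001 0.079 -0.013;0.6 0.004 -0.001 0.079 0;0.6 0 0 0.079 0;0.6 0 0 0.079 0;0.6 0 0 0.079 0;0.6 0 0 0.07 0;0.6 0 0 0.015 0;0.6 0 0 0 0;0.6 0 0 0 0")

```text
time: 4.3
tool_pos: [0.6224, 0.0399, 0.1132]
tool_rot: [0.858, 0.514, 0.001, 0.001]
contact_force: [-0.0, 0.6, -0.6]
gripper_width: 0.601
grip_force: 0.0
```

```bash
python3 - <<'E'
from h import *
c=cam("wrist"); im=camera("wrist"); cv2.imwrite("pics/w2.png",im[:,:,::-1])
s=bot.get_state(); print(s["tool_pos"],R.from_quat(s["tool_rot"]).as_matrix()[:,1].round(3),s["contact_force"].round(2),s["moment"].round(3))
E
```

```text
[0.62239756 0.03992162 0.11331483] [ 0.882 -0.471  0.003] [-0.93 -0.58  0.82] [-0.016 -0.026 -0.037]
```

View pics/w2.png

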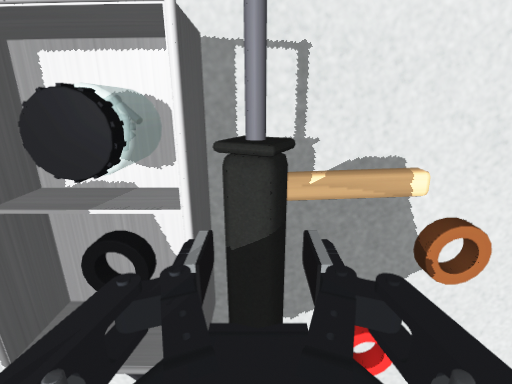

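The jaws straddle the grip, which is centred at column 256 between pads at columns 205 and 308. The left finger clears the tote rim. Next I'll make contact with the outer pad and start the arc.

jog_arm(plan="0.6 0 -0.012 0 0;0.6 0 -0.012 0 0;0.6 0 -0.005 -0.01 0;0.6 0 -0.005 -0.01 0;0.6 0 -0.005 -0.01 0;0.6 0 -0.005 -0.01 0;0.6 0 0 0 0")

```text
time: 5.05
tool_pos: [0.606, 0.0485, 0.1283]
tool_rot: [0.857, 0.515, 0.0, 0.0]
contact_force: [0.9, 0.5, -0.1]
gripper_width: 0.597
grip_force: 0.1
```

```bash
cat > look.py <<'E'
from h import *
import sys
t,s=cam("top"),cam("side"); w=cam("wrist"); rs=[]
for n,c in (("wrist",w),("side",s),("top",t)):
    im=camera(n); cv2.imwrite(f"pics/{n}_{sys.argv[1]}.png",im[:,:,::-1])
    g=place_of(n,"bail_grip")[:1]; k=place_of(n,"tote")[:1]
    print(n,[(d["position"],round(d["conf"],2)) for d in g+k])
    if g and g[0]["conf"]>.4: rs.append(ray(c,g[0]["position"]))
if len(rs)>1: print("grip",tri(rs).round(3), [tri([a,b]).round(3).tolist() for i,a in enumerate(rs) for b in rs[i+1:]])
q=bot.get_state(); print(q["time"],q["tool_pos"].round(4),q["contact_force"].round(2),q["moment"].round(3),q["gripper_width"])
E
python3 look.py a
```

```text
wrist [([272.8, 256.9], 0.95), ([147.7, 186.3], 0.75)]
side [([226.4, 191.4], 0.58), ([258.9, 248.7], 0.84)]
top []
grip [0.61  0.044 0.133] [[0.61, 0.044, 0.133]]
5.5 [0.606  0.0483 0.1274] [-0.17  0.11 -0.41] [0.025 0.019 0.049] 0.5999462661246814
```

The handle follows the pad, so I'll continue along the arc.

jog_arm(plan="0.6 0 -0.0086 -0.011 0;0.6 0 -0.0086 -0.011 0;0.6 0 -0.0086 -0.011 0;0.6 0 -0.0086 -0.011 0;0.6 0 -0.0086 -0.011 0;0.6 0 -0.011 -0.009 0;0.6 0 -0.011 -0.009 0;0.6 0 -0.011 -0.009 0;0.6 0 -0.011 -0.009 0;0.6 0 -0.011 -0.009 0")

```text
time: 6.5
tool_pos: [0.573, 0.0661, 0.1698]
tool_rot: [0.858, 0.514, 0.002, 0.002]
contact_force: [6.9, -5.1, 5.7]
gripper_width: 0.599
grip_force: 3.9
```

```bash
python3 look.py b
```

```text
wrist [([274.9, 253.3], 0.93), ([192.3, 176.7], 0.96)]
side [([237.2, 182.7], 0.87), ([261.0, 248.7], 0.84)]
top [([249.3, 163.6], 0.85), ([173.8, 156.9], 0.19)]
grip [0.577 0.059 0.17 ] [[0.578, 0.062, 0.173], [0.578, 0.058, 0.162], [0.575, 0.058, 0.173]]
6.95 [0.5725 0.0665 0.1692] [ 4.07 -3.01  4.24] [-0.393 -0.809 -0.026] 0.5996329058209904
```

There's a radial preload: the pad is pressing the bar inward and down. I'll raise a little, then continue with more upward bias.

jog_arm(plan="0.6 0 0.002 -0.007 0;0.6 0 0 -0.006 0;0.6 0 0 0 0")

```text
time: 7.25
tool_pos: [0.5718, 0.0666, 0.173]
tool_rot: [0.857, 0.515, -0.0, -0.0]
contact_force: [-0.3, -0.5, 0.7]
gripper_width: 0.6
grip_force: 0.3
```

```bash
python3 look.py c
```

```text
wrist [([274.1, 250.3], 0.8), ([195.7, 174.8], 0.94)]
side [([235.1, 184.3], 0.75), ([257.3, 249.1], 0.64)]
top [([245.0, 163.1], 0.57)]
grip [0.579 0.068 0.174] [[0.58, 0.064, 0.172], [0.577, 0.067, 0.175], [0.578, 0.069, 0.174]]
7.7 [0.5721 0.0664 0.1726] [ 1.32  0.04 -0.64] [ 0.002 -0.03   0.021] 0.597487627064853
```

View pics/wrist_c.png

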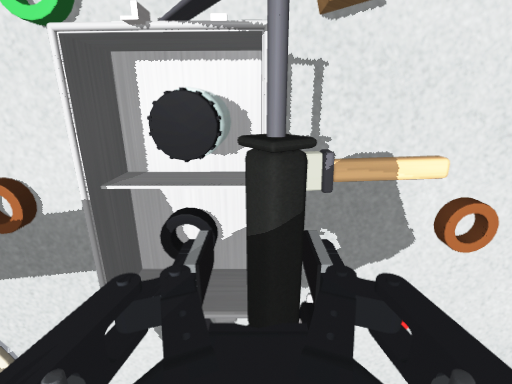

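The wrist view shows the handle about two thirds up, with the grip at (275,235) between the pads. The jar (185,125) and the black roll (188,235) are undisturbed, and the tote's far-left corner is at (52,28). I'll check quickly whether the tote slid while continuing the swing.

```bash
python3 - <<'E'
from h import *
c=cam("wrist"); print(at_z(c,[52,28],.08),at_z(c,[265,27],.08),at_z(c,[97,315],.08))
E
```

```text
[0.49858286 0.25610539 0.08      ] [0.63773647 0.18124674 0.08      ] [0.36496658 0.03182222 0.08      ]
```

jog_arm(plan="0.6 0 -0.008 -0.006 0;0.6 0 -0.0107 -0.0065 0;0.6 0 -0.0107 -0.0065 0;0.6 0 -0.0107 -0.0065 0;0.6 0 -0.0107 -0.0065 0;0.6 0 -0.0107 -0.0065 0;0.6 0 -0.0107 -0.0055 0;0.6 0 0 0 0")

```text
time: 8.5
tool_pos: [0.546, 0.0804, 0.1906]
tool_rot: [0.857, 0.515, -0.0, -0.0]
contact_force: [-0.1, 0.1, 0.4]
gripper_width: 0.6
grip_force: 0.3
```

jog_arm(plan="0.6 0 -0.011 -0.002 0;0.6 0 -0.011 -0.002 0;0.6 0 -0.011 -0.002 0;0.6 0 -0.011 -0.002 0;0.6 0 -0.011 0 0;0.6 0 -0.011 0 0;0.6 0 -0.011 0 0;0.6 0 -0.011 0 0;0.6 0 -0.011 0 0;0.6 0 0 0 0")

```text
time: 9.5
tool_pos: [0.511, 0.099, 0.1934]
tool_rot: [0.857, 0.515, -0.0, -0.0]
contact_force: [0.4, 0.0, 0.1]
gripper_width: 0.602
grip_force: 0.0
```

```bash
python3 look.py d; python3 - <<'E'
import cv2,numpy as np
a=cv2.imread("pics/side_d.png")[120:320,140:380]; b=cv2.imread("pics/wrist_d.png")
cv2.imwrite("pics/d.png",np.hstack([cv2.resize(a,(400,333)),cv2.resize(b,(400,300))[:333] if 0 else cv2.copyMakeBorder(cv2.resize(b,(400,300)),0,33,0,0,0)]))
E
```

```text
wrist [([280.8, 258.3], 0.79), ([256.0, 171.9], 0.81)]
side [([257.9, 181.3], 0.76), ([257.8, 247.5], 0.85)]
top [([233.5, 199.9], 0.88)]
grip [0.52  0.094 0.202] [[0.52, 0.094, 0.202]]
9.95 [0.5118 0.0986 0.1935] [-0.43  0.33  0.74] [ 0.013  0.01  -0.045] 0.6008487215429903
```

View pics/d.png

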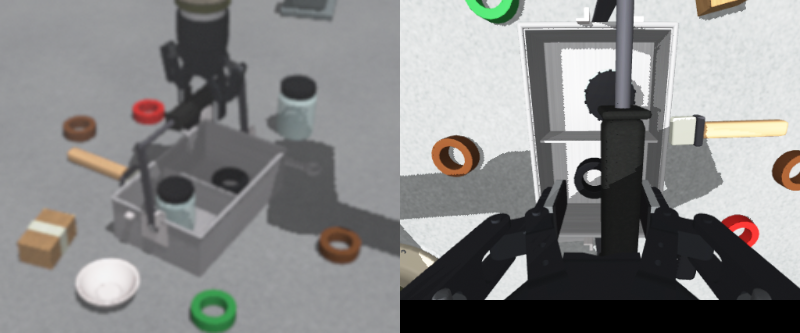

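The side crop shows the handle nearly upright over the tote, and the wrist view shows the grip touching the right (outer) pad. Next I'll get the tote's middle and compare it with the grip to find the remaining angle.

```bash
python3 - <<'E'
from h import *
c=cam("wrist"); im=cv2.imread("pics/wrist_d.png")
ex=np.array([.881,-.472]); ey=np.array([.472,.881]); tcp=bot.get_state()["tool_pos"][:2]
def rel(p,z): d=at_z(c,p,z)[:2]-tcp; return (d@ex).round(4),(d@ey).round(4)
g=cv2.cvtColor(im,cv2.COLOR_BGR2GRAY).astype(int)
for r in (90,110,130):
    row=g[r]; d=np.diff(row); print(r,[(i,int(d[i])) for i in np.argsort(-abs(d)) if 130<i<380][:14])
for p in ([157,36],[349,33]): print(p,rel(p,.08))
b=boxes_of("wrist","tote")[:1]; print(b)
for u in (257,308): print(u,rel([u,200],.202))
E
```

```text
90 [(np.int64(270), 168), (np.int64(164), -110), (np.int64(342), 95), (np.int64(266), -93), (np.int64(296), 89), (np.int64(295), 80), (np.int64(267), -73), (np.int64(275), -73), (np.int64(207), 54), (np.int64(320), -47), (np.int64(322), -46), (np.int64(162), 44), (np.int64(350), -39), (np.int64(160), -38)]
110 [(np.int64(239), -122), (np.int64(166), -106), (np.int64(307), 84), (np.int64(207), 72), (np.int64(318), -71), (np.int64(341), 62), (np.int64(298), 60), (np.int64(238), -59), (np.int64(321), -44), (np.int64(164), 43), (np.int64(162), -38), (np.int64(340), 35), (np.int64(343), 35), (np.int64(187), 34)]
130 [(np.int64(339), 112), (np.int64(235), -112), (np.int64(168), -101), (np.int64(310), 85), (np.int64(208), 78), (np.int64(236), -72), (np.int64(316), -54), (np.int64(301), 48), (np.int64(340), -47), (np.int64(300), 46), (np.int64(166), 42), (np.int64(165), -41), (np.int64(317), -40), (np.int64(164), -40)]
[157, 36] (np.float64(-0.0832), np.float64(0.1308))
[349, 33] (np.float64(0.072), np.float64(0.1333))
[{'extent': [150.3, 2.7, 358.3, 323.4], 'conf': 0.91}]
257 (np.float64(-0.0017), np.float64(0.0337))
308 (np.float64(0.0229), np.float64(0.0338))
```

jog_arm(plan="0.6 0 -0.005 0 0;0.6 0 -0.005 0 0;0.6 0 -0.005 0 0;0.6 0 -0.005 0 0;0.6 0 -0.005 0 0;0.6 0 -0.005 0 0;0.6 0 -0.0025 0 0")

```text
time: 10.7
tool_pos: [0.5001, 0.1048, 0.1935]
tool_rot: [0.857, 0.515, -0.0, -0.0]
contact_force: [1.0, -0.9, 0.8]
gripper_width: 0.602
grip_force: 0.6
```

jog_arm(plan="0.6 0 -0.0025 0 0;0.6 0 0 0 0")

```text
time: 10.9
tool_pos: [0.4992, 0.1053, 0.1935]
tool_rot: [0.857, 0.515, -0.0, -0.0]
contact_force: [-0.2, 0.4, 1.2]
gripper_width: 0.599
grip_force: 0.2
```

jog_arm(plan="0.6 0 -0.0025 0 0;0.6 0 0 0 0")

```text
time: 11.1
tool_pos: [0.4984, 0.1057, 0.1935]
tool_rot: [0.857, 0.515, -0.0, -0.0]
contact_force: [0.3, -0.5, -0.0]
gripper_width: 0.603
grip_force: 0.3
```

```bash
python3 look.py e; python3 - <<'E'
from h import *
c=cam("wrist"); ex=np.array([.881,-.472]); tcp=bot.get_state()["tool_pos"][:2]
im=cv2.imread("pics/wrist_e.png"); s=cv2.imread("pics/side_e.png")[120:320,140:380]
cv2.imwrite("pics/e.png",np.hstack([im,cv2.resize(s,(461,384))])[:,:800])
cv2.imwrite("pics/e.png",cv2.resize(np.hstack([im,cv2.resize(s,(461,384))]),(800,316)))
E
```

```text
wrist [([281.5, 257.7], 0.65), ([265.7, 170.4], 0.79)]
side [([261.0, 181.6], 0.75), ([259.8, 247.6], 0.88)]
top [([232.9, 200.0], 0.55)]
grip [0.51  0.106 0.209] [[0.51, 0.106, 0.209]]
11.55 [0.4984 0.1057 0.1934] [ 1.07  0.27 -0.01] [-0.008 -0.04  -0.008] 0.5961609435010364
```

View pics/e.png

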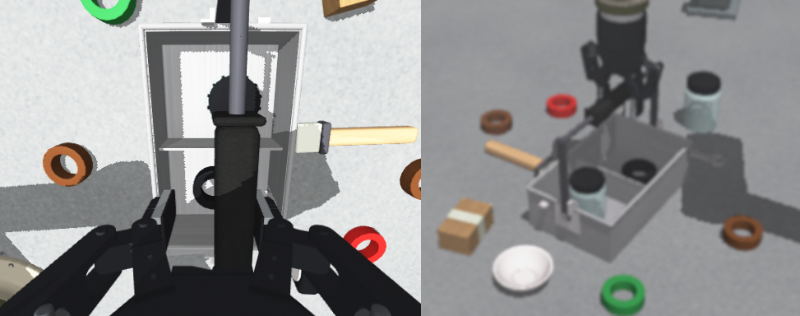

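The wrist view shows the grip at columns 264–316 (full-size) against the outer pad, and the tote rim corners at (170,33) and (372,30). About 5 mm remains to the stop, so I'll push in 1 mm steps and watch the force.

jog_arm(plan="0.6 0 -0.0025 0 0;0.6 0 -0.0025 0 0;0.6 0 -0.0025 0 0;0.6 0 0 0 0")

```text
time: 11.95
tool_pos: [0.4958, 0.1071, 0.1936]
tool_rot: [0.857, 0.515, 0.0, 0.0]
contact_force: [-0.1, -0.5, 0.7]
gripper_width: 0.601
grip_force: 0.3
```

jog_arm(plan="0.6 0 -0.0025 0 0;0.6 0 0 0 0")

```text
time: 12.15
tool_pos: [0.4953, 0.1074, 0.1937]
tool_rot: [0.857, 0.515, 0.0, 0.0]
contact_force: [2.3, -3.2, 0.9]
gripper_width: 0.602
grip_force: 1.7
```

jog_arm(plan="0.6 0 -0.0025 0 0;0.6 0 0 0 0")

```text
time: 12.35
tool_pos: [0.4946, 0.1078, 0.194]
tool_rot: [0.857, 0.514, 0.001, 0.001]
contact_force: [3.7, -2.4, 3.6]
gripper_width: 0.597
grip_force: 2.4
```

```bash
python3 look.py f; python3 - <<'E'
from h import *
c=cam("wrist"); ex=np.array([.881,-.472]); tcp=bot.get_state()["tool_pos"][:2]
f=[]
g=cv2.imread("pics/wrist_f.png",0).astype(int)
for r in (60,70,90):
    d=np.diff(g[r]); print(r,sorted([(int(i),int(d[i])) for i in np.argsort(-abs(d)) if 140<i<400][:14]))
for p in ([170,33],[372,30]): print(((at_z(c,p,.08)[:2]-tcp)@ex).round(4))
E
```

```text
wrist [([287.0, 261.0], 0.64), ([269.3, 173.6], 0.92)]
side [([261.6, 186.6], 0.56), ([260.6, 246.9], 0.64)]
top [([233.6, 198.8], 0.65)]
grip [0.507 0.094 0.188] [[0.507, 0.094, 0.188]]
12.8 [0.4942 0.108  0.1936] [ 4.47 -1.81  2.99] [-0.394 -0.766  0.014] 0.599299278546235
60 [(174, 36), (179, -40), (181, 55), (182, -46), (183, -87), (200, 36), (201, 25), (278, -23), (279, -42), (301, 75), (341, -57), (365, 23), (366, 81), (369, 26)]
70 [(180, -48), (182, 51), (183, -94), (184, -57), (221, 49), (222, 40), (279, -100), (300, 141), (320, -59), (328, 56), (331, -45), (332, 48), (340, -94), (365, 64)]
90 [(183, 52), (185, -135), (222, 35), (223, 54), (278, -70), (279, -75), (299, 77), (300, 92), (319, -34), (321, -51), (328, 72), (338, -52), (339, -71), (363, 57)]
-0.0725
0.0906
```

The force has risen to about 4.6 N, so the handle is at its stop. I'll back off to centre the jaws on the grip, then close gently.

jog_arm(plan="0.6 0 0.007 0 0;0.6 0 0.008 0 0;0.6 0 0.01 0 0;0.6 0 0.01 0 0;0.6 0 0 0 0;0.6 0 0 0 0")

```text
time: 13.4
tool_pos: [0.5064, 0.1014, 0.1934]
tool_rot: [0.857, 0.515, -0.0, -0.0]
contact_force: [0.4, 0.0, 0.7]
gripper_width: 0.598
grip_force: 0.0
```

```bash
python3 look.py g; python3 - <<'E'
from h import *
c=cam("wrist"); ex=np.array([.881,-.472]); tcp=bot.get_state()["tool_pos"][:2]
g=cv2.imread("pics/wrist_g.png"); s=cv2.imread("pics/side_g.png")[120:320,140:380]
cv2.imwrite("pics/g.png",cv2.resize(np.hstack([g,cv2.resize(s,(461,384))]),(800,316)))
g=g[:,:,1].astype(int)
for r in (60,90,170,190):
    d=np.diff(g[r]); print(r,sorted([(int(i),int(d[i])) for i in np.argsort(-abs(d)) if 140<i<400][:12]))
E
```

```text
wrist [([260.5, 255.6], 0.55)]
side [([261.9, 185.8], 0.83), ([256.2, 249.0], 0.57)]
top [([233.9, 197.0], 0.88)]
grip [0.507 0.101 0.194] [[0.507, 0.101, 0.194]]
13.85 [0.5064 0.1014 0.1936] [0.69 0.24 0.01] [ 0.001 -0.026 -0.011] 0.5968040955120816
60 [(163, -35), (164, -45), (166, 84), (167, -164), (188, 36), (189, 24), (249, -43), (271, 85), (329, -64), (331, 32), (350, 49), (351, 51)]
90 [(170, -124), (211, 78), (250, -89), (271, 59), (272, -77), (273, -63), (276, 89), (277, 62), (310, -69), (318, 93), (327, -95), (348, 80)]
170 [(174, -54), (175, 33), (177, -77), (232, -31), (233, -39), (288, 50), (341, 58), (342, -29), (352, 46), (381, -164), (392, 90), (393, 49)]
190 [(176, -57), (177, 72), (179, -114), (197, 38), (216, 83), (233, -75), (234, -113), (287, 82), (320, -38), (339, 59), (395, 59), (396, 49)]
```

View pics/g.png

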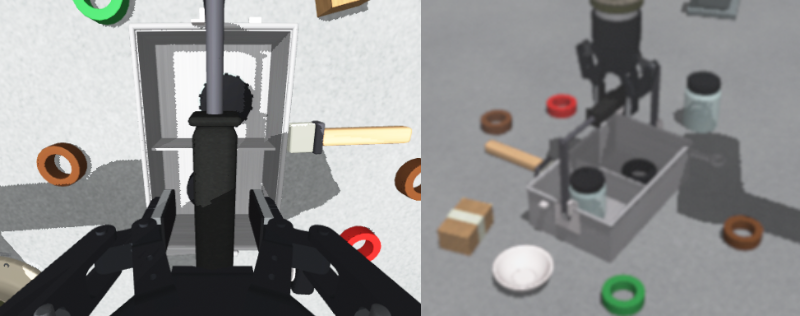

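The handle is upright with the grip centred between the pads: full-size columns 233–288 for the grip, and rim corners at 158 and 360, symmetric about it. The jar and tape roll are unchanged. I'll shift slightly toward the heavier jar side and close.

jog_arm(plan="0.6 0.007 0 0 0;0.6 0.006 0 0 0;0.5 0 0 0 0;0.4 0 0 0 0;0.3 0 0 0 0;0.2 0 0 0 0;0 0 0 0 0;0 0 0 0 0;0 0 0 0 0;0 0 0 0 0", force=30)

```text
time: 14.85
tool_pos: [0.5093, 0.1058, 0.1938]
tool_rot: [0.857, 0.514, 0.0, 0.0]
contact_force: [4.8, -3.3, 2.1]
gripper_width: 0.278
grip_force: 32.1
```

jog_arm(plan="0 0 0 0 0;0 0 0 0 0;0 0 0 0 0;0 0 0 0 0;0 0 0 0 0", force=90)

```text
time: 15.35
tool_pos: [0.5094, 0.1058, 0.1939]
tool_rot: [0.857, 0.515, 0.001, 0.001]
contact_force: [4.4, -2.7, 2.7]
gripper_width: 0.266
grip_force: 88.1
```

The grip holds, but with a 5 N side push against the stop. I'll relieve it by about 1 mm.

jog_arm(plan="0 0 0.0015 0 0;0 0 0.0015 0 0;0 0 0 0 0;0 0 0 0 0")

```text
time: 15.75
tool_pos: [0.51, 0.1055, 0.1937]
tool_rot: [0.857, 0.515, 0.0, -0.0]
contact_force: [4.0, -1.5, 5.1]
gripper_width: 0.267
grip_force: 88.4
```

jog_arm(plan="0 0 0.0025 0 0;0 0 0 0 0;0 0 0 0 0")

```text
time: 16.05
tool_pos: [0.5102, 0.1054, 0.1936]
tool_rot: [0.857, 0.515, -0.0, -0.001]
contact_force: [-0.2, 0.3, 6.6]
gripper_width: 0.267
grip_force: 88.7
```

```bash
python3 - <<'E'
from h import *
q=[]
for i in range(5):
    camera("side"); s=bot.get_state(); q.append(np.r_[s["contact_force"],s["moment"]])
print(np.mean(q,0).round(2), s["tool_pos"].round(4))
c=cam("wrist"); im=camera("wrist"); cv2.imwrite("pics/wrist_h.png",im[:,:,::-1])
im2=camera("side"); cv2.imwrite("pics/h.png",cv2.resize(np.hstack([im[:,:,::-1],cv2.resize(im2[120:320,140:380,::-1],(461,384))]),(800,316)))
E
```

```text
[-0.3   0.02  6.6   0.07  0.12  0.04] [0.5102 0.1054 0.1936]
```

View pics/h.png

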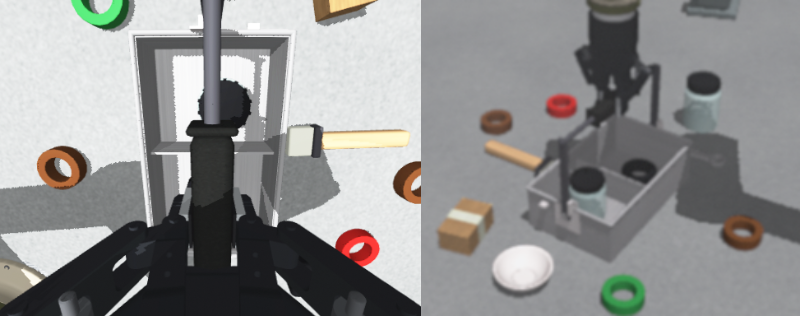

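The jaws hold the grip squarely. The tote is symmetric about it, with no side force. I'll lift gently.

jog_arm(plan="0 0 0 -0.003 0;0 0 0 -0.003 0;0 0 0 -0.004 0;0 0 0 -0.005 0;0 0 0 -0.006 0;0 0 0 -0.007 0;0 0 0 -0.007 0;0 0 0 -0.007 0;0 0 0 -0.006 0;0 0 0 -0.005 0;0 0 0 -0.003 0;0 0 0 0 0;0 0 0 0 0")

```text
time: 17.7
tool_pos: [0.5108, 0.105, 0.2159]
tool_rot: [0.857, 0.515, -0.0, -0.0]
contact_force: [-0.5, 0.3, -7.6]
gripper_width: 0.269
grip_force: 88.4
```

```bash
python3 - <<'E'
from h import *
q=[]
for i in range(4):
    camera("side"); s=bot.get_state(); q.append(np.r_[s["contact_force"],s["moment"]])
print(np.mean(q,0).round(2), s["tool_pos"].round(4), R.from_quat(s["tool_rot"]).as_matrix()[:,2].round(4),s["gripper_width"],s["grip_force"])
im=camera("wrist"); cv2.imwrite("pics/wrist_i.png",im[:,:,::-1])
im2=camera("side"); cv2.imwrite("pics/i.png",cv2.resize(np.hstack([im[:,:,::-1],cv2.resize(im2[100:300,140:380,::-1],(461,384))]),(800,316)))
E
```

```text
[-0.28  0.24 -7.21  0.01  0.   -0.01] [0.5108 0.105  0.2158] [-2.e-04  0.e+00 -1.e+00] 0.2709446724217323 88.41421723365784
```

View pics/i.png

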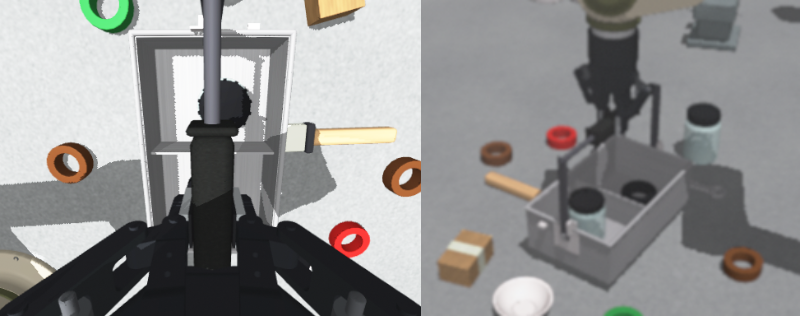

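The tote is off the shelf carrying about 7.5 N. In the wrist view it hasn't tilted relative to the gripper (rim corners still at 133/296 in the crop). I'll lift the remaining 78 mm.

jog_arm(plan="0 0 0 -0.004 0;0 0 0 -0.007 0;0 0 0 -0.01 0;0 0 0 -0.013 0;0 0 0 -0.014 0;0 0 0 -0.015 0;0 0 0 -0.015 0;0 0 0 -0.015 0;0 0 0 -0.015 0;0 0 0 -0.015 0;0 0 0 -0.015 0;0 0 0 -0.014 0;0 0 0 -0.013 0;0 0 0 -0.011 0;0 0 0 -0.009 0;0 0 0 -0.006 0;0 0 0 -0.004 0;0 0 0 0 0;0 0 0 0 0;0 0 0 0 0")

```text
time: 20.0
tool_pos: [0.5108, 0.105, 0.2937]
tool_rot: [0.857, 0.515, -0.0, -0.0]
contact_force: [-1.2, 0.4, -6.9]
gripper_width: 0.266
grip_force: 88.5
```

```bash
python3 - <<'E'
from h import *
im=camera("wrist"); im0=cv2.imread("pics/wrist_h.png")
for n,g in (("h",im0[:,:,1].astype(int)),("now",im[:,:,1].astype(int))):
  for r in (90,):
    d=np.diff(g[r]); print(n,r,sorted([(int(i),int(d[i])) for i in np.argsort(-abs(d)) if 140<i<400][:12]))
  col=g[:,200]; d=np.diff(col); print(n,"col200",sorted([(int(i),int(d[i])) for i in np.argsort(-abs(d))][:6]))
s=bot.get_state(); print(s["time"],s["tool_pos"].round(4),s["contact_force"].round(2),s["joint_vel"].round(3),s["grip_force"])
im2=camera("side"); print(place_of("side","tape_roll")[:4])
cv2.imwrite("pics/j.png",cv2.resize(np.hstack([im[:,:,::-1],cv2.resize(im2[80:280,140:380,::-1],(461,384))]),(800,316)))
E
```

```text
h 90 [(165, -50), (167, 58), (168, -116), (209, 78), (246, -47), (247, -90), (267, 136), (308, -67), (316, 72), (326, -89), (346, 51), (347, 61)]
h col200 [(43, 104), (44, -112), (45, -55), (171, -45), (184, 135), (187, -83)]
now 90 [(165, -43), (169, -85), (210, 51), (246, -49), (247, -92), (267, 81), (268, 94), (308, -70), (316, 46), (326, -96), (347, 96), (348, -43)]
now col200 [(42, -63), (43, 138), (44, -113), (45, -55), (184, 129), (187, -83)]
20.05 [0.5108 0.105  0.2937] [ 0.43  0.6  -7.55] [-0.001 -0.    -0.001 -0.001 -0.001  0.002] 88.46298336982727
[{'position': [344.1, 265.9], 'conf': 0.93}, {'position': [267.6, 308.0], 'conf': 0.82}, {'position': [277.3, 202.4], 'conf': 0.73}, {'position': [191.0, 201.3], 'conf': 0.72}]
```

View pics/j.png

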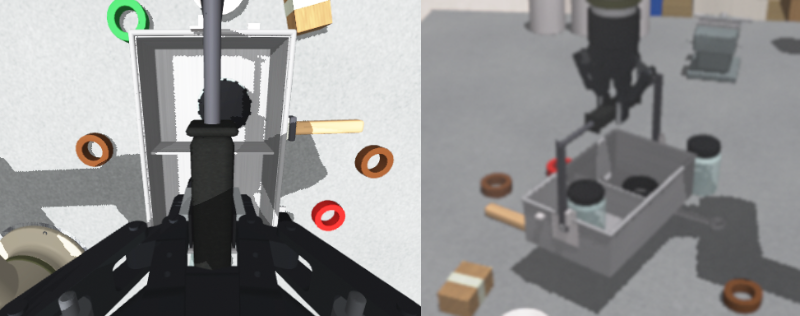

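The tote hangs level and still, 100 mm up. Its rim edges are within 1 px of where they were on the shelf, and the jar and black roll are in place. I'll hand it in.

```bash
python3 -c "
from bench import bot
print(bot.hand_in())"
```

```text
the job is handed in; nothing more can be done
None
```

I handed the job in with the handle swung upright to its stops and the arm holding the tote by the grip, still and level, about 10 cm above the shelf with the jar and tape roll in place; the tote slid roughly 7 mm on the shelf during the swing.

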